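Stand up the bench splash screen on its side stand and hold it

ROBOT

A 6-joint arm with a two-finger parallel gripper is mounted at the origin on the work surface. World frame = base frame: x ahead of the robot, y to its left, z up, the work surface at z = 0. Lengths are in mm, angles in rad, forces in N, time in s.
With the tool pointing down it reaches from about 400 to 925 mm from the base axis. Payload 12.5 kg.
Tool frame: the origin (TCP) lies where the fingers leave the gripper's body, on its centre line; the fingertips stand 78 mm ahead of it and the grasp point (between the pads) lies 59 mm ahead of it; z points along the fingers, y is the direction in which the jaws open and shut (so a half turn about z gives the same grasp; the last joint's range is limited). The gripper opens to 95 mm and grips with 3 to 60 N. Pads are 20 mm wide; open, the fingers measure 119 mm over their backs; the gripper's body (75 mm by 180 mm) begins 59 mm behind the grasp point.
Start: joints at [-1.246, 0.491, 1.559, -0, 1.092, -0.106], TCP at [261.021, -567.896, 292.261] pointing down, gripper open.
Joint ranges: [-3.1, 3.1], [-0.84, 2.19], [0.05, 2.79], [-1.13, 4.28], [0.06, 2.93], [-2.69, 2.69]. Speed limits (rad/s): [2.22, 2.22, 2.79, 3.14, 3.14, 3.14].

INTERFACE

Orientations are given as [roll, pitch, yaw] about the fixed x, y, z axes, in that order (R = Rz(yaw) Ry(pitch) Rx(roll)).
In Python, from cell import env, viewer, ticket, search_frame gives the robot as it stands.
- The arm moves only by the shell command python3 -m inch 'ROWS'. ROWS is a JSON object of lists of equal length, an entry for each row: "hand": the opening, from 0 (shut) to 1 (fully open); "delta_pos": the shift along the tool's x, y, z in cm, a list of three; "turn": the turn about the tool's z in rad. A call has 1 to 20 rows; each row shifts and turns the commanded pose from where the row before left it, along the tool's axes as they then stand; what a row does not reach is not made up. A row lasts 1/10 s, in which the tool goes at most 50 mm and 8.59 degrees, less where a joint would pass 70% of its speed; a pose out of reach is approached as far as the arm can. A call is refused whole if a number of a shift passes 5 or a number of a turn 0.15, either way. A call with a gripper value outside its range is refused whole. The fingers move at their own pace and stop on an object; the grip force is fixed at half the most. Time passes only in rows, so rows that do not move let the fingers close. It gives the time, the measured TCP pose, the force and the opening at its end, in the units of the state.
- env.state(): the state, without advancing time (a new reading comes with each control period).
- viewer.read_camera(name): name is "scene" or "side" or "wrist"; returns (picture, depth): 384x512x3 uint8, blue, green, red; 384x512 float32, mm along the optical axis (not along the pixel's ray), 0 where there is no reading.
- viewer.get_calibration(name): a dict with "fx", "fy", "cx", "cy" (pixels), "T" (4x4, takes a point from camera to world coordinates). Camera axes: x right, y down, z forward; pixel columns grow to the right and rows downward; lengths in mm; the calibration is good to about 2 mm. A picture is of the moment at which its call begins: read the wrist's pose just before it. get_calibration takes no time and is no camera call; for the wrist camera it gives the pose at the moment of the call.
- ticket.job_done(): hands the job in, once; it reports no verdict.
Trained networks look in the newest picture that a camera, given by its name, has taken for a name from the list of things; names that differ only in an ending like _2 or _b are one class to them, and where a whole thing is asked for, a point or a joint stands for the part that bears it (a point fixed in the world has none). Each returns a list of dicts, best first, with "p" (0 to 1); they miss things now and then, are a little off and sometimes report something else, mostly with a low value. They report only what shows in the picture. A call takes as long as a camera call.
- search_frame(camera, label): "centre" ([column, row] in pixels, amid what is visible of it).
The state is a dict: "t": time; "joints": joint angles; "qvel": joint speeds; "tau": joint torques, N m; "eef_pos": TCP position; "tcp_rot": TCP orientation; "ft_force": force on the tool from outside, world axes, zero at the start; "moment": the same for the moment, N m; "opening": opening from 0.0 (shut) to 1.0 (fully open).
Only numpy, scipy, OpenCV 4.12 (cv2) and the standard library are available. Lean on these libraries where they do the work, as an engineer would, in place of code of your own. Each camera call takes 0.05 s, during which the arm holds its last target.

TASK

Put the splash screen up on the bench: while it still leans towards you, flip its folded side stand down over centre until it snaps fully down, then push or pull the screen upright until the stand's rubber foot rests on the bench, and keep holding it there, because its sprung hinge tips it back as soon as it is let go. Finish while still holding the screen upright; do not shove the foot plate about and leave the glassware and other things on the bench where they are.

Things in the scene. Friction and masses are not known exactly. Their poses are not given: they have to be found in the camera images.
- base: Heavy painted foot plate of the splash screen (6 kg), 130 x 200 x 12 mm (x, y, z), loose on the bench. Origin: centre of its underside. Its x axis is level, square to the upright screen, pointing away from the robot (within about 25 degrees of straight ahead); y runs along the screen to the robot's left; z up. The screen's hinge axis is parallel to y, 30 mm above the origin.
- screen (a joint): Lean of the screen about its hinge, rad: 0 = upright, negative = top leaning along the plate's -x, towards the robot. Starts at its stop, -0.35; a spring pulls it back there: about 3 N at the top rail holds it upright. Push the rail from the robot's side or pinch it from above. With the stand down its foot meets the bench and stops the screen at 0; with the stand folded it would go on to +0.25.
- top_rail (a point): Middle of the upper face of the screen's top rail, 210 mm from the hinge axis. The screen is a steel frame 232 mm wide (along the plate's y) and 12 mm thick; the rail is 16 mm high, a clear panel 4 mm thick fills the frame below it. The point turns with the screen: z up along it, x square to it.
- stand (a joint): Angle of the side stand's leg about its pivot, rad: 0 = folded, leg pointing up behind the screen's left upright (start); it grows as the leg swings out to the left (plate's +y) and then down; 3.28 = fully down at its stop, 8 degrees past straight down. An over-centre spring returns it to 0 below about 1.0 and by itself snaps it down to 3.28 beyond about 1.5. About 1.5 N near its end moves it.
- stand_pivot (a point): Pivot of the side stand: 80 mm from the hinge axis up along the screen, 132 mm left (+y) of the screen's middle. The leg swings about the x axis of this point (square to the screen), to the left. The point turns with the screen (z up along it). The leg's rod starts 20 mm behind (+x) this point; folded, the rod slopes back as it goes up: its end is 75 mm behind and 102 mm above the pivot.
- stand_foot (a point): Centre of the round rubber foot (radius 9 mm) at the end of the stand's leg, 75 mm behind the pivot along the screen's x and 102 mm from the swing axis at every angle. The leg is a round steel rod 12 mm thick, free on all sides when folded. With the foot on the bench this point is 9 mm above the bench.
- flask: Glass conical flask, 80 mm across, 118 mm high, behind the screen; origin centre of its underside. Leave alone.
- wash_bottle: White wash bottle, 66 mm across, 147 mm high to the cap, spout to 205 mm, off the screen's right end; origin centre of its underside. Leave alone.
- beaker: Glass beaker, 68 mm across, 85 mm high, well out to the left of the stand; origin centre of its underside. Leave alone.
- dish: Covered glass dish, 88 mm across, 18 mm high, in front to the left; origin centre of its underside. Leave alone.
- spatula: Steel spatula 160 mm long lying in front of the screen. Leave alone.
- slide_box: Paper box of slides, 80 x 50 x 22 mm, behind to the left; origin centre of its underside. Leave alone.

How it is judged:
By the outcome, as a careful person would: the job done as asked, in the order asked, and still so for the second after the job is handed in, while the arm keeps its last pose, push and grip.
It also fails if it takes over 45 s, if anything falls off the work surface, if the arm or the gripper's body presses on something with over 40 N, if the wrist force passes 120 N, or if a joint passes its speed limit or range.

## Working session

There is one attempt and no reset: what is moved stays moved. The work goes in short steps, Python scripts to look and compute and a shell command to move; the robot and the scene stay as the last step left them, time stands still between calls to the robot, and variables do not carry over. Pictures are saved under pics/ and viewed, and the job is handed in when it is done.

```bash
ls; mkdir -p pics
python3 - <<'E'
from cell import env, viewer, ticket, search_frame
import cv2
s=env.state();print(s)
for c in("scene","side","wrist"):
    p,d=viewer.read_camera(c);cv2.imwrite(f"pics/{c}0.png",p)
    k=viewer.get_calibration(c);print(c,k["fx"],k["cx"],k["cy"],k["T"].tolist() if hasattr(k["T"],'tolist') else k["T"])
E
```

```text
pics
{'t': 0.0, 'joints': array([-1.24559436e+00,  4.91542784e-01,  1.55945073e+00, -1.62336823e-05,
        1.09168922e+00, -1.05575253e-01]), 'qvel': array([-1.57997766e-04, -4.56630093e-04,  9.43595456e-04,  8.85090176e-04,
        9.22659842e-05, -7.00932654e-04]), 'tau': array([-2.65246243e-03, -6.12657952e+01, -2.58187222e+01,  6.91902498e-02,
        4.81892901e-02, -1.14704967e-04]), 'eef_pos': array([ 260.96702076, -567.73537079,  291.6716825 ]), 'tcp_rot': array([-3.14050713e+00, -1.00553528e-04,  4.30784659e-01]), 'ft_force': array([ 0.19286637, -0.21324883, -0.00302146]), 'moment': array([-0.03296246,  0.00087487, -0.02728782]), 'opening': 1.0000237680441952}
scene 499.4316162106284 259.98170086327167 186.65527196751663 [[-0.28117066046277706, 0.659219533709197, -0.6974042343369838, 1648.9069497416056], [0.9596197060772643, 0.1866637783574558, -0.21044394397916036, 357.5100940176045], [-0.008548649198036459, -0.7284135090905082, -0.685084433023654, 1187.2387995440336], [0.0, 0.0, 0.0, 1.0]]
side 388.5165754975035 254.47437793055698 196.0044725774963 [[-0.9913715006028234, -0.07561309461847701, 0.10707571019947999, 469.6002157962286], [-0.1310779957178729, 0.5652854280192358, -0.8144144791859331, 930.0397629520709], [0.0010520604027669854, -0.8214225738262413, -0.570319075936955, 790.5467485686104], [0.0, 0.0, 0.0, 1.0]]
wrist 306.87967512447057 255.8515572630286 194.99777440860464 [[0.41893203016148123, -0.8738349489769578, -0.2467963452955003, 330.5223920108922], [-0.9080162438317761, -0.4036295914147404, -0.1122036268219545, -535.9335454871946], [-0.0015668574952817451, 0.27110078362263307, -0.9625496922636162, 385.11902957723714], [0.0, 0.0, 0.0, 1.0]]
```

View pics/scene0.png

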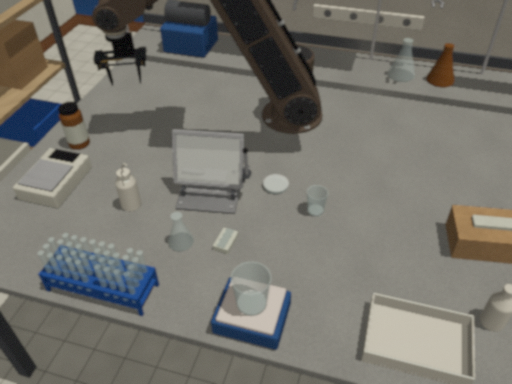

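View pics/side0.png

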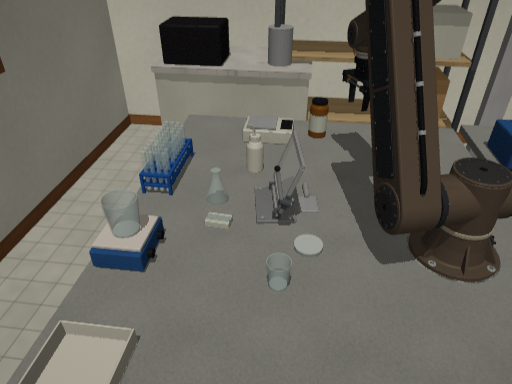

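The scene view shows the screen at about (208,165) with the plate at (207,203), and the folded stand near (246,165). In the side view the screen is at (288,170) and the stand at (277,180).

```bash
cat > h.py <<'E'
from cell import env, viewer, ticket, search_frame
import cv2, numpy as np
def unproj(k,u,v,z):
    return (k["T"]@np.array([(u-k["cx"])/k["fx"]*z,(v-k["cy"])/k["fy"]*z,z,1]))[:3]
def proj(k,P):
    q=np.linalg.inv(k["T"])@np.r_[P,1]
    return np.array([k["fx"]*q[0]/q[2]+k["cx"],k["fy"]*q[1]/q[2]+k["cy"]]),q[2]
def cloud(k,d):
    v,u=np.indices(d.shape)
    P=np.stack([(u-k["cx"])/k["fx"]*d,(v-k["cy"])/k["fy"]*d,d,np.ones_like(d)],-1)@k["T"].T
    P=P[...,:3].copy();P[d<=0]=np.nan
    return P
E
python3 - <<'E'
from h import *
np.set_printoptions(precision=1,suppress=True)
for c in("scene","side"):
    p,d=viewer.read_camera(c);k=viewer.get_calibration(c)
    np.save(f"pics/{c}_d.npy",d); cv2.imwrite(f"pics/{c}1.png",p)
    for l in ["base","top_rail","stand_pivot","stand_foot","screen","stand","flask","wash_bottle","beaker","dish","spatula","slide_box"]:
        for r in search_frame(c,l)[:2]:
            u,v=r["centre"];z=np.median(d[int(v)-1:int(v)+2,int(u)-1:int(u)+2])
            print(c,l,round(r["p"],2),np.array([u,v]),unproj(k,u,v,z))
    x0,y0,x1,y1=(150,110,290,230) if c=="scene" else (235,110,335,240)
    cv2.imwrite(f"pics/{c}1z.png",cv2.resize(p[y0:y1,x0:x1],None,fx=5,fy=5,interpolation=cv2.INTER_CUBIC))
print(env.state()['t'])
E
```

```text
scene base 0.59 [208.7 171. ] [ 518.5 -158.9  102.5]
scene top_rail 0.8 [209.6 157.1] [ 502.6 -157.8  149.3]
scene stand_pivot 0.57 [208.6 163.1] [ 509.2 -160.5  128.6]
scene stand_foot 0.57 [245.1 167.8] [525.2 -29.8 152.6]
scene screen 0.71 [211.1 159.6] [ 504.7 -152.5  141.6]
scene stand 0.59 [246.1 166.1] [525.9 -26.1 161.1]
scene flask 0.84 [180.  236.6] [ 769.5 -160.5   52.7]
scene wash_bottle 0.67 [126.6 187.8] [ 670.  -377.7  108. ]
scene beaker 0.88 [317.1 198.5] [480.1 199.9  35.8]
scene dish 0.86 [273.1 183.9] [430.  37.  15.]
scene slide_box 0.89 [225.8 240.3] [723.  -32.9  24.5]
side base 0.84 [281.4 191.6] [514.5 -20.1 148.3]
side top_rail 0.72 [276.7 271.1] [504.5 235.2  79.7]
side top_rail 0.71 [289.1 171.7] [ 498.7 -139.2  146.6]
side stand_pivot 0.86 [291.  171.7] [ 492.3 -122.1  157.3]
side stand_pivot 0.31 [222.3 221.9] [697.2 -16.5  18. ]
side stand_foot 0.65 [278.9 197.4] [ 526.4 -117.    59.2]
side screen 0.96 [288.1 175.5] [ 501.  -132.2  136.4]
side stand 0.64 [285.9 171.5] [ 510.4 -179.   122.5]
side stand 0.63 [278.4 191.6] [523.5 -23.2 145.5]
side flask 0.83 [215.5 192. ] [ 745.6 -144.6   42.3]
side flask 0.22 [306.4 200.7] [ 433.5 -199.8   -3.8]
side wash_bottle 0.69 [257.2 152. ] [ 629.6 -364.6   87.9]
side beaker 0.69 [276.8 273.5] [503.8 237.1  73.3]
side dish 0.85 [309.7 244.6] [419.6  49.   12.8]
side spatula 0.9 [309.8 202.2] [ 421.6 -190.1   -2.3]
side slide_box 0.67 [219.5 220.6] [707.1 -20.7  18.9]
1.45
```

View pics/scene1z.png

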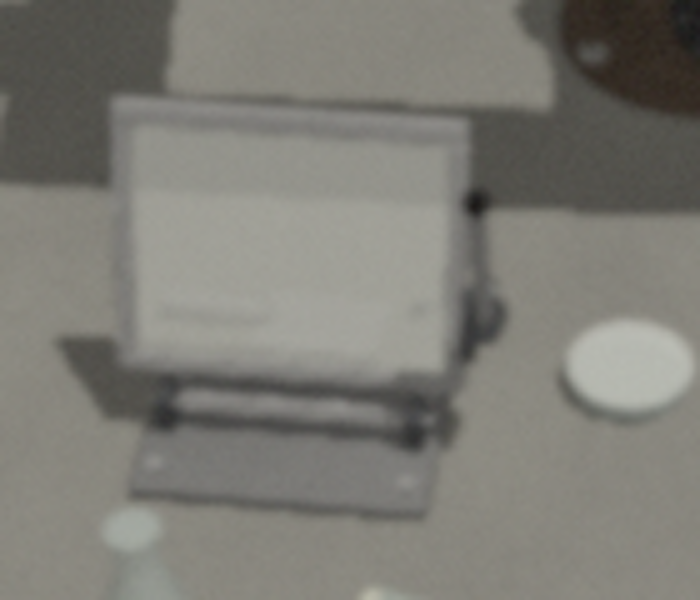

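View pics/side1z.png

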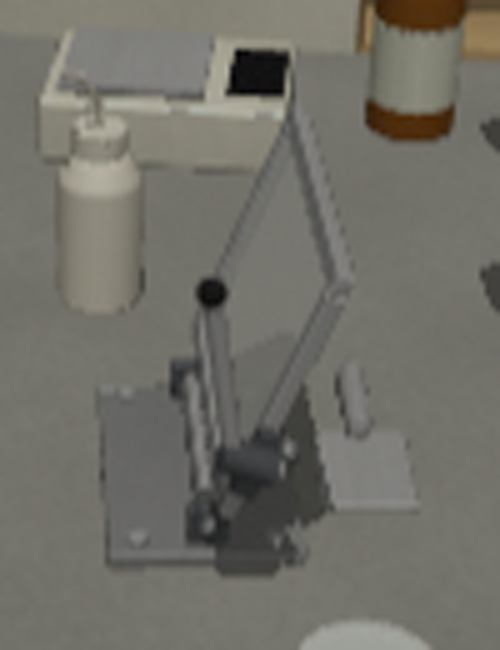

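Run:
```python
from h import *
np.set_printoptions(precision=1,suppress=True)
# screen plane fit & plate
pts=[]
for c in("scene","side"):
    d=np.load(f"pics/{c}_d.npy");k=viewer.get_calibration(c);P=cloud(k,d).reshape(-1,3)
    P=P[~np.isnan(P[:,0])]
    m=(P[:,0]>400)&(P[:,0]<660)&(P[:,1]>-300)&(P[:,1]<20)
    Q=P[m];
    pl=Q[(Q[:,2]>8)&(Q[:,2]<18)]; print(c,"plate",len(pl),pl.mean(0) if len(pl) else 0,pl.min(0),pl.max(0))
    h,_=np.histogram(Q[:,2],bins=range(-10,270,10));print(h)
    hi=Q[Q[:,2]>200];print("hi",len(hi)); print(hi[np.argsort(hi[:,1])][::max(1,len(hi)//12)])
    if len(pl)>20:
        r=cv2.minAreaRect(pl[:,:2].astype(np.float32));print(r)
```

```text
scene plate 1133 [ 560.3 -151.6   13.5] [ 402.5 -296.3    8. ] [654.4  18.5  18. ]
[ 639 1834 1107   69  169   80   49  260  198  226  214  209  258  219
  232  237  220  222  244  217  228  239  189  266   69    0    0]
hi 763
[[ 493.1 -287.5  221.3]
 [ 493.6 -265.3  230.1]
 [ 481.5 -243.3  225.8]
 [ 494.7 -223.2  203.6]
 [ 483.5 -202.4  215.7]
 [ 480.6 -182.1  225.7]
 [ 478.8 -162.2  228.5]
 [ 481.  -143.1  202.1]
 [ 475.2 -123.3  225.9]
 [ 469.2 -102.5  217.9]
 [ 466.1  -83.2  223.6]
 [ 463.2  -64.4  217.4]
 [ 530.5  -22.9  230.3]]
((524.4360961914062, -139.01263427734375), (308.6944274902344, 252.5638885498047), 88.33895874023438)
side plate 533 [ 529.2 -126.9   10.5] [ 401.3 -288.3    8. ] [617.7  20.   17.9]
[2529  844  232   42  124    0   62   45   14   17   58  111  131   93
   86   88   87   91   93   98   88   73   84  157    7    0    0]
hi 321
[[ 500.6 -277.4  216.2]
 [ 486.3 -250.7  222.6]
 [ 488.3 -225.6  220.1]
 [ 477.5 -195.2  221.7]
 [ 470.1 -169.8  221. ]
 [ 475.6 -145.2  223. ]
 [ 465.5 -121.   222.8]
 [ 470.1  -98.1  214.5]
 [ 468.6  -79.5  201.2]
 [ 460.6  -57.4  224.8]
 [ 460.   -51.5  218.2]
 [ 538.8  -21.3  226.3]
 [ 524.1  -16.4  223.8]]
((512.5523681640625, -124.82574462890625), (190.60162353515625, 311.3567810058594), 6.175914764404297)
```

```bash
cat >> h.py <<'E'
def Rz(a): c,s=np.cos(a),np.sin(a);return np.array([[c,-s,0],[s,c,0],[0,0,1]])
def Ry(a): c,s=np.cos(a),np.sin(a);return np.array([[c,0,s],[0,1,0],[-s,0,c]])
def plate(q,p): return Rz(q[2])@np.array(p,float)+[q[0],q[1],0]
def scr(q,p,lean=-0.35): return plate(q,Ry(lean)@np.array(p,float)+[0,0,30])
def foot(q,a,lean=-0.35,r=102,x=75): return scr(q,[x,132+r*np.sin(a),80+r*np.cos(a)],lean)
E
python3 - <<'E'
from h import *
from scipy.optimize import least_squares
np.set_printoptions(precision=1,suppress=True)
K={c:viewer.get_calibration(c) for c in("scene","side")}
obs=[("scene",lambda q:foot(q,0),(245.2,150.6)),("side",lambda q:foot(q,0),(277.2,168.4)),
("scene",lambda q:scr(q,[-6,-116,210]),(172.4,129.4)),("scene",lambda q:scr(q,[-6,116,210]),(244,134)),
("side",lambda q:scr(q,[0,-116,210]),(294.2,130.6)),("side",lambda q:scr(q,[0,116,210]),(303.8,167)),
("scene",lambda q:plate(q,[65,-100,6]),(176,209.4)),("scene",lambda q:plate(q,[65,100,6]),(235.,213.))]
f=lambda q:np.concatenate([proj(K[c],g(q))[0]-o for c,g,o in obs])
r=least_squares(f,[550,-160,.1],x_scale=[10,10,.1],loss="soft_l1");q=r.x
np.save("q.npy",q);print(q[:2],round(q[2],3));print(f(q).reshape(-1,2))
print("foot",foot(q,0),"pivot",scr(q,[0,132,80]),"rod start",scr(q,[20,132,80]),"toprail",scr(q,[0,0,210]),"upright",scr(q,[0,0,210],0))
for a in(0,.5,1,1.5,2,2.5,3.28):print(a,foot(q,a))
print("foot final",foot(q,3.28,0))
# depth check
for c in K:
    d=np.load(f"pics/{c}_d.npy")
    P=cloud(K[c],d).reshape(-1,3);P=P[~np.isnan(P[:,0])]
    L=(P-[q[0],q[1],30])@Rz(q[2]); L=np.c_[L@Ry(-.35).T.T] if 0 else L@Ry(-.35)
    m=(abs(L[:,1])<116)&(L[:,2]>50)&(L[:,2]<207)&(abs(L[:,0])<25)
    print(c,"screen x offset",np.median(L[m,0]),m.sum())
    m=(abs(L[:,0])<20)&(L[:,2]>50)&(abs(L[:,1])<150);print(np.percentile(L[m,1],[1,99]),np.percentile(L[m,2],99.5))
    m=(abs(L[:,0]-75)<20)&(abs(L[:,1]-132)<20)&(abs(L[:,2]-182)<20);print("foot pts",m.sum(),np.median(L[m],0))
E
```

```text
[ 545.2 -155.5] 0.172
[[ 0.5  0.3]
 [-0.2 -0.8]
 [ 0.3  0. ]
 [ 0.3 -0.1]
 [-0.  -1.1]
 [ 0.4 -2.9]
 [-0.4 -0.2]
 [ 0.5  0.7]]
foot [530.5 -24.1 226.7] pivot [495.6 -30.1 105.1] rod start [514.1 -26.9 112. ] toprail [ 474.3 -167.8  227.3] upright [ 545.2 -155.5  240. ]
0 [530.5 -24.1 226.7]
0.5 [526.3  24.9 215. ]
1 [531.6  63.3 182.6]
1.5 [545.1  81.8 137.6]
2 [563.4  75.8  91. ]
2.5 [582.1  46.9  54.1]
3.28 [601.5 -26.   36. ]
foot final [598.9 -26.4   9. ]
scene screen x offset 0.8295889452328726 3145
[-117.2  112.6] 601.3482822613267
foot pts 40 [ 76.1 129.3 184.3]
side screen x offset 0.03664325191496915 977
[-108.5  142.8] 665.6113963857566
foot pts 46 [ 73.2 136.3 178.7]
```

The fit gives the plate at (545,-156), yaw 0.172. It agrees with the depth data to about 1 mm at the screen, and the foot is at (530,-24,227). Next I work out waypoints for flipping the leg with shut fingers from its inner side.

```bash
cat >> h.py <<'E'
def tcp_for(q,a,r=82,pre=0,lean=-0.35):
    # closed finger: corner touching rod; returns TCP world
    p=np.array([20+55*r/102,132+r*np.sin(a)-6*np.cos(a),80+r*np.cos(a)+6*np.sin(a)])
    w=scr(q,p,lean); w=w+Rz(q[2])@[0,-12-pre,0]+[0,0,78]
    return w
def delta(t,yaw=None):
    s=env.state();R=cv2.Rodrigues(np.zeros(3))[0]
    from scipy.spatial.transform import Rotation as Ro
    R=Ro.from_euler('xyz',s['tcp_rot']).as_matrix()
    return R.T@(np.array(t)-s['eef_pos'])/10
E
python3 - <<'E'
from h import *
np.set_printoptions(precision=1,suppress=True)
q=np.load("q.npy");B=Rz(q[2])*[1,-1,-1]
t=tcp_for(q,0,pre=22);s=env.state()['eef_pos']
print(t,"delta in plate-tool axes cm",B.T@(t-s)/10)
prev=t
for a in(0,.2,.4,.6,.8,1,1.2,1.4,1.6,1.8):
    w=tcp_for(q,a);print(a,w,B.T@(w-prev)/10);prev=w
E
```

```text
[534.1 -64.  282.2] delta in plate-tool axes cm [ 35.5 -45.    1. ]
0 [530.4 -42.3 282.2] [-0.  -2.2  0. ]
0.2 [527.7 -26.2 281.8] [ 0.  -1.6  0. ]
0.4 [526.2 -10.2 278.3] [ 0.1 -1.6  0.3]
0.6 [525.9   4.9 271.9] [ 0.2 -1.5  0.6]
0.8 [526.9  18.6 262.9] [ 0.3 -1.3  0.9]
1 [529.1  30.3 251.5] [ 0.4 -1.1  1.1]
1.2 [532.4  39.5 238.3] [ 0.5 -0.8  1.3]
1.4 [536.7  45.8 223.8] [ 0.5 -0.6  1.5]
1.6 [541.7  49.1 208.6] [ 0.6 -0.2  1.5]
1.8 [547.4  49.2 193.2] [0.6 0.1 1.5]
```

```bash
python3 -m inch '{"hand":[0,0,0,0],"delta_pos":[[0,0,-4],[0,0,-4],[0,0,0],[0,0,0]],"turn":[0.13,0.13,0,0]}'
```

```text
t: 1.85
eef_pos: [261.0, -567.8, 372.8]
tcp_rot: [3.14, -0.0, 0.172]
ft_force: [0.2, 0.2, 0.1]
opening: 0.72
```

```bash
python3 -m inch '{"hand":[0,0,0,0,0,0,0,0,0,0,0,0,0,0],"delta_pos":[[1.5,-1.9,0],[2.5,-3.2,0],[2.9,-3.7,0],[2.9,-3.7,0],[2.9,-3.7,0],[2.9,-3.7,0],[2.9,-3.7,0],[2.9,-3.7,0],[2.9,-3.7,0],[2.9,-3.7,0],[2.9,-3.7,0],[2.9,-3.7,0],[2.5,-2.9,0],[0,0,0]],"turn":[0,0,0,0,0,0,0,0,0,0,0,0,0,0]}'
python3 - <<'E'
from h import *
np.set_printoptions(precision=2,suppress=True)
q=np.load("q.npy");print(delta(tcp_for(q,0,pre=22)))
for c in("scene","side","wrist"):
    p,d=viewer.read_camera(c);cv2.imwrite(f"pics/{c}2.png",p)
E
```

```text
t: 3.25
eef_pos: [535.5, -60.7, 370.6]
tcp_rot: [-3.14, 0.002, 0.176]
ft_force: [0.0, -0.6, 0.3]
opening: 0.008
[-0.18  0.32  8.84]
```

View pics/wrist2.png

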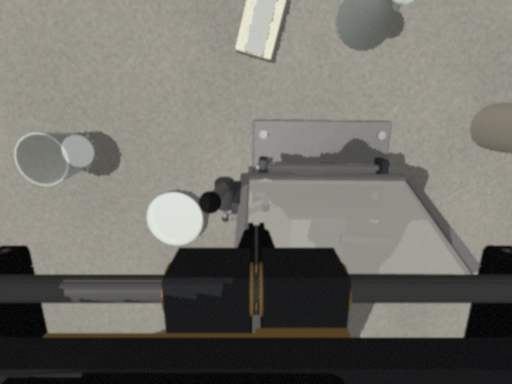

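View pics/side2.png

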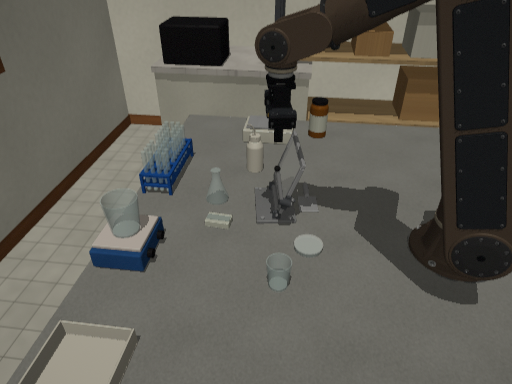

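```bash
python3 -m inch '{"hand":[0,0,0,0],"delta_pos":[[-0.1,0.3,3],[-0.1,0.1,3],[0,0,2.8],[0,0,0]],"turn":[0,0,0,0]}'
python3 - <<'E'
from h import *
np.set_printoptions(precision=2,suppress=True)
q=np.load("q.npy");print(delta(tcp_for(q,0,pre=22)))
for c in("scene","side"):
    p,d=viewer.read_camera(c)
    x0,y0,x1,y1=(150,90,310,210) if c=="scene" else (215,100,375,220)
    cv2.imwrite(f"pics/{c}3z.png",cv2.resize(p[y0:y1,x0:x1],None,fx=5,fy=5,interpolation=cv2.INTER_CUBIC))
E
```

```text
t: 3.8
eef_pos: [531.5, -69.4, 281.2]
tcp_rot: [-3.139, 0.006, 0.169]
ft_force: [-0.5, 0.9, -0.0]
opening: 0.006
[ 0.35 -0.49 -0.1 ]
```

View pics/scene3z.png

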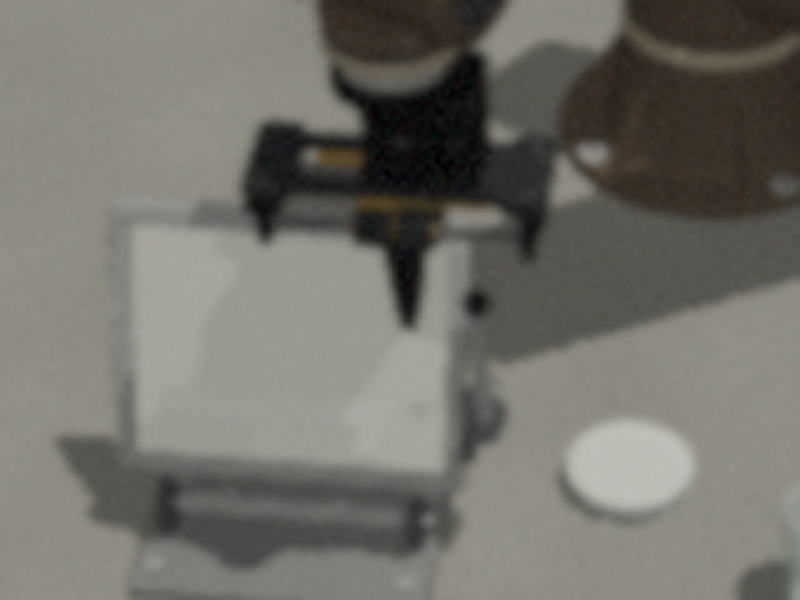

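View pics/side3z.png

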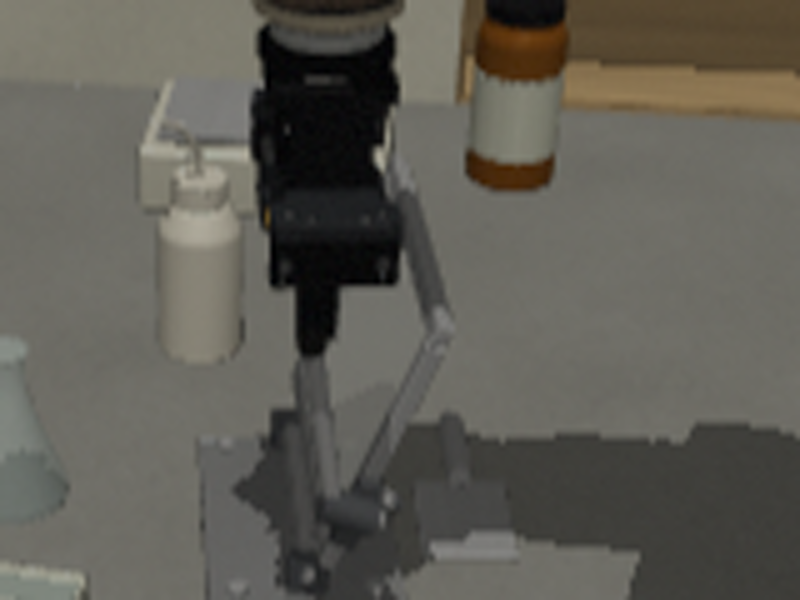

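```bash
python3 -c "
from h import *
s=env.state();print(s['t'],s['eef_pos'],s['ft_force'])
q=np.load('q.npy');print(delta(tcp_for(q,0)))"
```

```text
3.9 [532.9626321  -69.34719715 284.64667885] [0.04348042 0.16970564 1.38580718]
[ 0.19989381 -2.70489978  0.24497631]
```

Fingertips are just right of the foot, which shows as the black ball at scene zoom (477,303), and clear of the rail. Now the first half of the flip.

```bash
python3 -m inch '{"hand":[0,0,0,0,0,0,0,0,0],"delta_pos":[[0.2,-1.5,0.2],[0,-1.5,0.1],[0,-1.6,0],[0.1,-1.6,0.3],[0.2,-1.5,0.6],[0.3,-1.4,0.9],[0.4,-1.3,1.1],[0,0,0],[0,0,0]],"turn":[0,0,0,0,0,0,0,0,0]}'
python3 - <<'E'
from h import *
np.set_printoptions(precision=2,suppress=True)
q=np.load("q.npy");print(env.state()['eef_pos'],delta(tcp_for(q,1.)))
for c in("scene","side"):
    p,d=viewer.read_camera(c)
    x0,y0,x1,y1=(150,90,310,210) if c=="scene" else (215,100,375,220)
    cv2.imwrite(f"pics/{c}4z.png",cv2.resize(p[y0:y1,x0:x1],None,fx=5,fy=5,interpolation=cv2.INTER_CUBIC))
E
```

```text
t: 4.8
eef_pos: [527.1, 36.5, 251.6]
tcp_rot: [-3.141, 0.002, 0.172]
ft_force: [0.1, -0.2, 0.6]
opening: 0.006
[527.15  36.47 251.56] [0.09 0.64 0.  ]
```

View pics/scene4z.png

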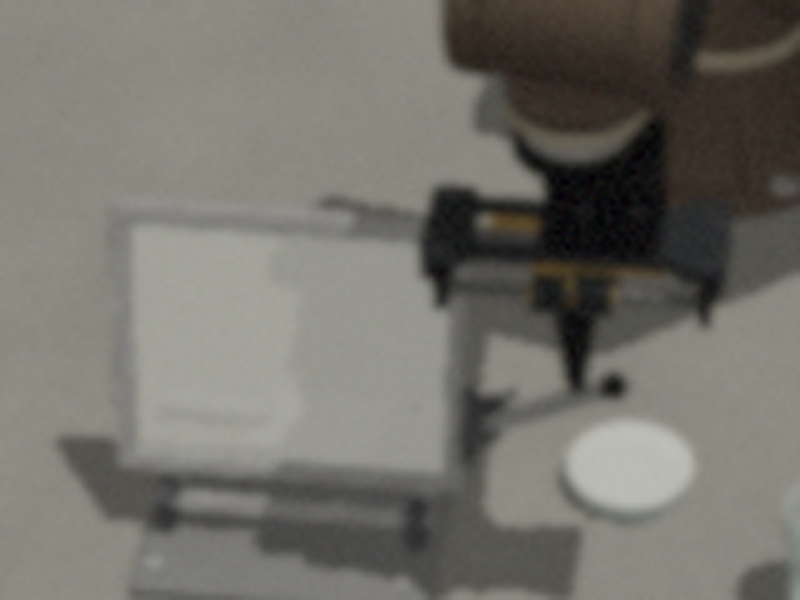

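View pics/side4z.png

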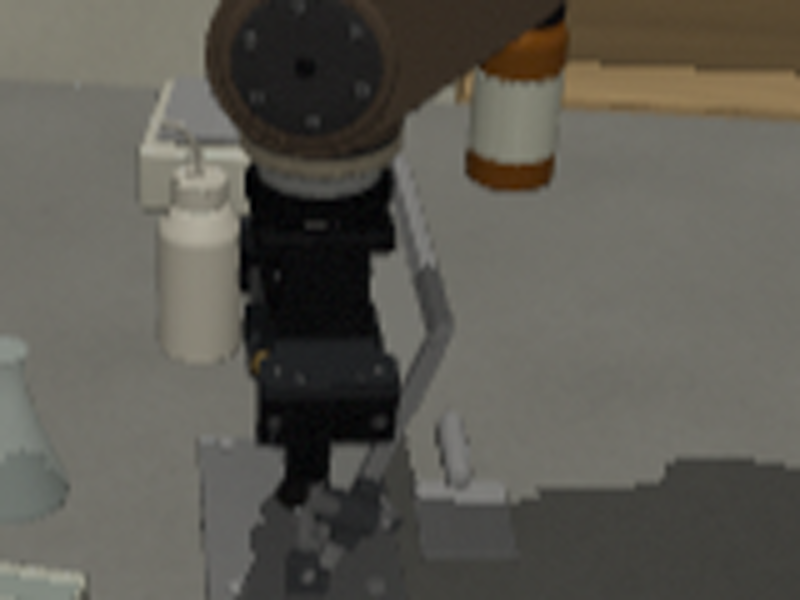

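The leg now sits at about 1.0 rad, with the fingertip just inside the foot at scene zoom (578,388). Continue over centre.

```bash
python3 -m inch '{"hand":[0,0,0,0,0,0,0],"delta_pos":[[0.5,-0.6,1.3],[0.5,-0.4,1.5],[0.6,0,1.5],[0.6,0.3,1.5],[0.6,0.6,1.3],[0,0,0],[0,0,0]],"turn":[0,0,0,0,0,0,0]}'
python3 - <<'E'
from h import *
np.set_printoptions(precision=2,suppress=True)
q=np.load("q.npy");print(env.state()['eef_pos'],delta(tcp_for(q,1.8)))
for c in("scene","side"):
    p,d=viewer.read_camera(c)
    x0,y0,x1,y1=(150,90,310,210) if c=="scene" else (215,100,375,220)
    cv2.imwrite(f"pics/{c}5z.png",cv2.resize(p[y0:y1,x0:x1],None,fx=5,fy=5,interpolation=cv2.INTER_CUBIC))
E
```

```text
t: 5.6
eef_pos: [554.8, 41.5, 180.8]
tcp_rot: [-3.142, 0.001, 0.17]
ft_force: [-0.0, -0.0, -0.3]
opening: 0.009
[554.75  41.5  180.84] [-0.59 -0.88 -1.23]
```

View pics/scene5z.png

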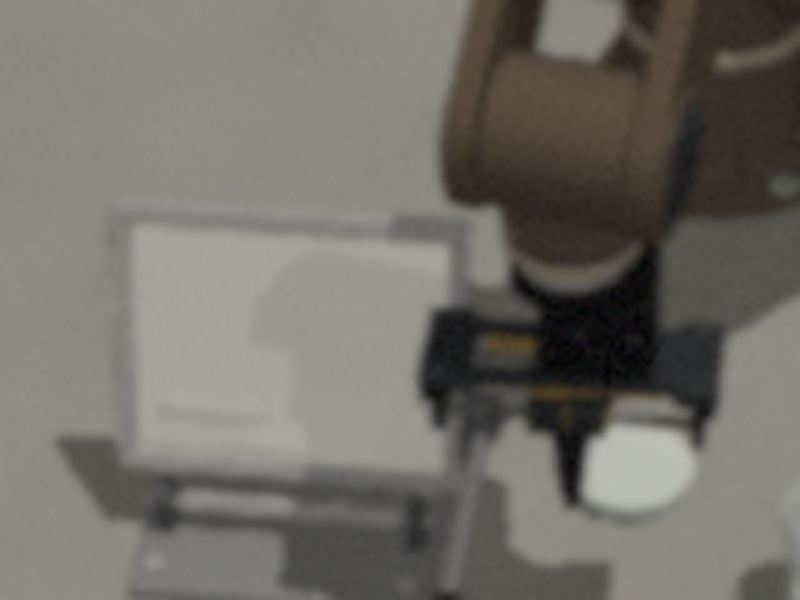

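View pics/side5z.png

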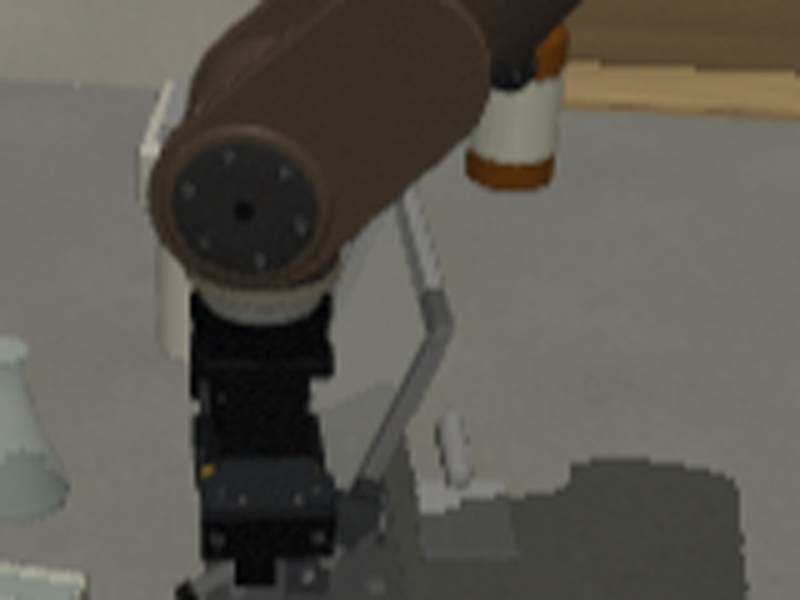

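The leg snapped over and the foot now shows near scene zoom (448,597), as predicted for 3.28. Lift clear, then go to the robot's side of the rail.

```bash
python3 -m inch '{"hand":[0,0,0,0,0,0,0],"delta_pos":[[0,0,-3],[0,0,-4],[0,0,-4],[0,0,-4],[0,0,-4],[0,0,0],[0,0,0]],"turn":[0,0,0,0,0,0,0]}'
python3 - <<'E'
from h import *
np.set_printoptions(precision=2,suppress=True)
q=np.load("q.npy")
K={c:viewer.get_calibration(c) for c in("scene","side")}
for c in K:
    p,d=viewer.read_camera(c);print(c,proj(K[c],foot(q,3.28))[0])
    x0,y0,x1,y1=(150,110,310,230) if c=="scene" else (215,110,375,230)
    cv2.imwrite(f"pics/{c}6z.png",cv2.resize(p[y0:y1,x0:x1],None,fx=5,fy=5,interpolation=cv2.INTER_CUBIC))
pre=scr(q,[-6,0,210]);pre=pre+Rz(q[2])@[-35,0,0];pre[2]=288
print(pre,delta(pre)); 
c=scr(q,[-6,0,210],0)+Rz(q[2])@[-8,0,0];c[2]=288;print("final approx",c, env.state()['eef_pos'])
E
```

```text
t: 6.4
eef_pos: [554.2, 42.0, 372.2]
tcp_rot: [3.141, -0.002, 0.171]
ft_force: [-0.6, -0.5, -0.2]
opening: 0.005
scene [240.11 210.55]
side [252.49 218.06]
[ 434.23 -174.79  288.  ] [-15.49  19.32   8.26]
final approx [ 531.41 -157.88  288.  ] [554.14  41.93 370.38]
```

View pics/scene6z.png

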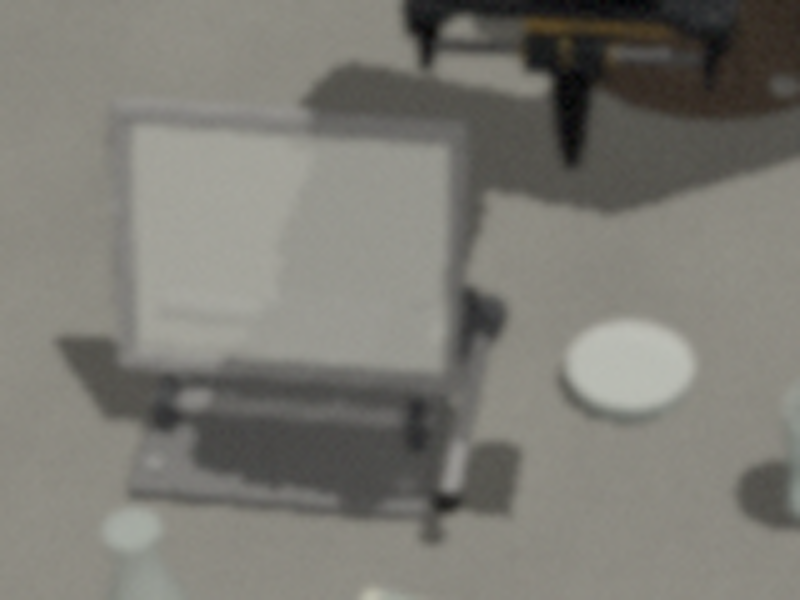

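View pics/side6z.png

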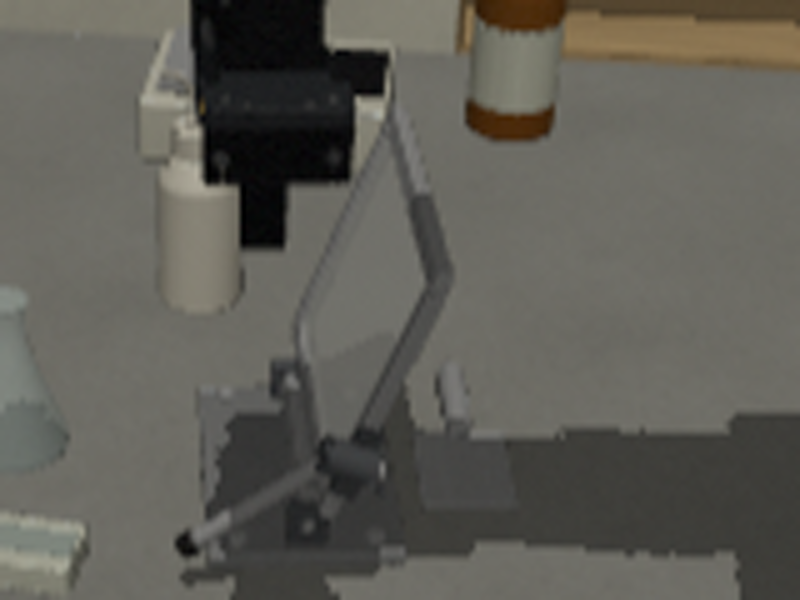

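The foot is at scene (239.4,210.2) against a predicted (240.1,210.6), so the stand is fully down, and the plate has not moved. Go over the top to the robot's side.

```bash
python3 -m inch '{"hand":[0,0,0,0,0,0,0,0,0,0,0,0],"delta_pos":[[-1.5,2,0],[-2.6,3.2,0],[-2.9,3.5,0],[-2.9,3.5,0],[-2.9,3.5,0],[-2.7,3.6,0],[0,0,0],[0,0,2],[0,0,3],[0,0,3],[0,0,0],[0,0,0]],"turn":[0,0,0,0,0,0,0,0,0,0,0,0]}'
python3 - <<'E'
from h import *
np.set_printoptions(precision=2,suppress=True)
q=np.load("q.npy")
p,d=viewer.read_camera("side");x0,y0,x1,y1=(215,110,375,230)
cv2.imwrite(f"pics/side7z.png",cv2.resize(p[y0:y1,x0:x1],None,fx=5,fy=5,interpolation=cv2.INTER_CUBIC))
c=scr(q,[-6,0,210])+Rz(q[2])@[-10,0,0];c[2]=288;print("contact",delta(c))
c=scr(q,[-6,0,210],0)+Rz(q[2])@[-10,0,0];c[2]=288;print("final",delta(c),env.state()['ft_force'])
E
```

```text
t: 7.7
eef_pos: [435.0, -174.3, 291.2]
tcp_rot: [-3.141, 0.001, 0.171]
ft_force: [-0.5, -0.2, 0.1]
opening: 0.004
contact [2.4  0.01 0.39]
final [9.56 0.   0.39] [0.26 0.06 0.85]
```

View pics/side7z.png

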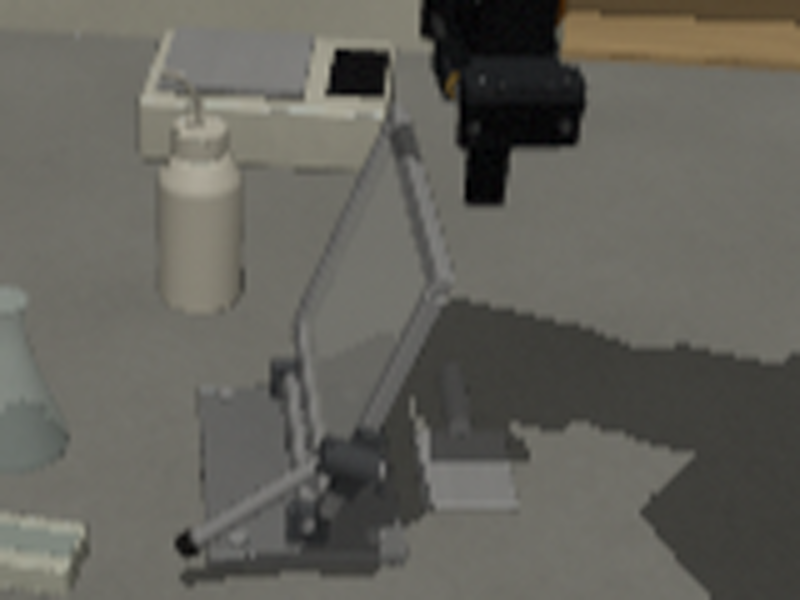

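Fingers are on the robot's side of the rail with about 24 mm clear. Push most of the way gently.

```bash
python3 -m inch '{"hand":[0,0,0,0,0,0,0,0,0,0,0,0,0,0],"delta_pos":[[1,0,0.4],[0.8,0,0],[0.4,0,0],[0.5,0,0],[0.6,0,0],[0.7,0,0],[0.7,0,0],[0.7,0,0],[0.7,0,0],[0.7,0,0],[0.7,0,0],[0.6,0,0],[0.4,0,0],[0,0,0]],"turn":[0,0,0,0,0,0,0,0,0,0,0,0,0,0]}'
python3 - <<'E'
from h import *
np.set_printoptions(precision=2,suppress=True)
q=np.load("q.npy")
s=env.state();print(Rz(q[2]).T@s['ft_force'])
p,d=viewer.read_camera("side");x0,y0,x1,y1=(215,110,375,230)
cv2.imwrite(f"pics/side8z.png",cv2.resize(p[y0:y1,x0:x1],None,fx=5,fy=5,interpolation=cv2.INTER_CUBIC))
c=scr(q,[-6,0,210],0)+Rz(q[2])@[-10,0,0];c[2]=288;print("final",delta(c))
E
```

```text
t: 9.15
eef_pos: [518.9, -160.1, 287.1]
tcp_rot: [3.142, -0.0, 0.171]
ft_force: [-2.7, -0.7, 2.0]
opening: 0.004
[-2.8  -0.24  1.99]
final [ 1.1  -0.01 -0.09]
```

View pics/side8z.png

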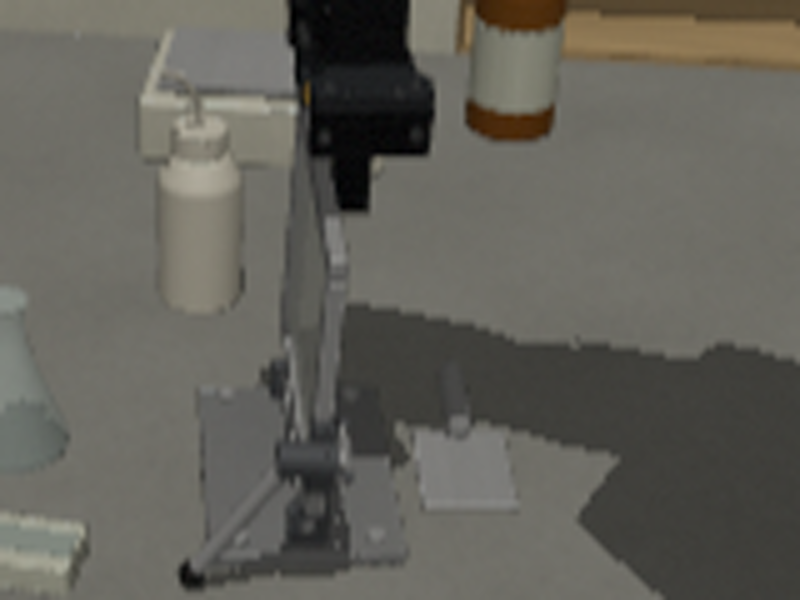

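Nearly upright, with 2.8 N on the rail and about 11 mm to go. I'll inch forward and watch for the force step when the foot lands.

```bash
for i in 1; do :; done
python3 -m inch '{"hand":[0,0,0,0,0,0],"delta_pos":[[0.3,0,0],[0.3,0,0],[0.2,0,0],[0,0,0],[0,0,0],[0,0,0]],"turn":[0,0,0,0,0,0]}'
python3 -m inch '{"hand":[0,0,0,0],"delta_pos":[[0.2,0,0],[0,0,0],[0,0,0],[0,0,0]],"turn":[0,0,0,0]}'
python3 -m inch '{"hand":[0,0,0,0],"delta_pos":[[0.1,0,0],[0,0,0],[0,0,0],[0,0,0]],"turn":[0,0,0,0]}'
```

```text
t: 9.8
eef_pos: [526.3, -158.9, 287.2]
tcp_rot: [3.142, 0.0, 0.171]
ft_force: [-3.0, -0.6, 2.2]
opening: 0.005
t: 10.2
eef_pos: [528.3, -158.5, 287.3]
tcp_rot: [3.141, -0.0, 0.171]
ft_force: [-3.3, -1.3, 2.7]
opening: 0.002
t: 10.6
eef_pos: [529.1, -158.4, 287.3]
tcp_rot: [3.142, 0.001, 0.171]
ft_force: [-6.5, -1.8, 4.0]
opening: 0.003
```

The force jumped from 3.4 to 6.7 N as expected for the foot landing. Check with one more small step and pictures.

```bash
python3 -m inch '{"hand":[0,0,0,0],"delta_pos":[[0.1,0,0],[0,0,0],[0,0,0],[0,0,0]],"turn":[0,0,0,0]}'
python3 - <<'E'
from h import *
np.set_printoptions(precision=2,suppress=True)
q=np.load("q.npy")
K={c:viewer.get_calibration(c) for c in("scene","side")}
for c in K:
    p,d=viewer.read_camera(c);k=K[c]
    print(c,"foot pred",proj(k,foot(q,3.28,0))[0],"if -.05",proj(k,foot(q,3.28,-.05))[0])
    print("  rail corners pred 0",proj(k,scr(q,[0,116,210],0))[0],proj(k,scr(q,[0,-116,210],0))[0],"-.05",proj(k,scr(q,[0,116,210],-.05))[0])
    print("  plate corners",proj(k,plate(q,[65,100,12]))[0],proj(k,plate(q,[65,-100,12]))[0])
    x0,y0,x1,y1=(150,110,310,230) if c=="scene" else (215,110,375,230)
    cv2.imwrite(f"pics/{c}9z.png",cv2.resize(p[y0:y1,x0:x1],None,fx=5,fy=5,interpolation=cv2.INTER_CUBIC))
    P=cloud(k,d).reshape(-1,3);P=P[~np.isnan(P[:,0])];L=(P-[q[0],q[1],30])@Rz(q[2])
    m=(abs(L[:,1])<112)&(L[:,2]>40)&(L[:,2]<205)&(abs(L[:,0])<20)
    f=np.polyfit(L[m,2],L[m,0],1);print("  lean est",np.arctan(f[0]),m.sum())
    m=(L[:,2]>-22)&(L[:,2]<-12)&(abs(L[:,1])<98)&(abs(L[:,0])<150);
    for l in ("stand_foot","flask","beaker","dish","slide_box","wash_bottle"):
        r=search_frame(c,l)
        if r:print("  ",l,np.array(r[0]["centre"]),r[0]["p"])
print(env.state()['ft_force'],env.state()['t'])
E
```

```text
t: 11.0
eef_pos: [529.8, -158.3, 287.3]
tcp_rot: [-3.142, 0.001, 0.171]
ft_force: [-8.1, -2.4, 5.3]
opening: 0.005
scene foot pred [240.52 215.75] if -.05 [240.44 215.16]
  rail corners pred 0 [240.69 145.44] [166.03 140.64] -.05 [241.17 143.37]
  plate corners [235.47 212.47] [175.38 207.89]
  lean est 0.017580092361718928 2658
   stand_foot [242.9 193. ] 0.5
   flask [176.4 237.2] 0.94
   beaker [316.5 197.7] 0.6
   dish [274.7 183.6] 0.82
   slide_box [225.7 237.2] 0.72
   wash_bottle [127.7 188.3] 0.72
side foot pred [253.34 224.72] if -.05 [253.04 223.8 ]
  rail corners pred 0 [279.48 160.68] [272.99 126.38] -.05 [283.13 160.69]
  plate corners [256.23 220.4 ] [253.79 186.3 ]
  lean est 0.0016592421417078085 301
   stand_foot [267.2 206.2] 0.45
   flask [214.4 193.5] 0.92
   beaker [277.3 269.6] 0.89
   dish [308.6 244.8] 0.6
   slide_box [220.2 219.8] 0.85
   wash_bottle [255.1 154.3] 0.81
[-8.32 -2.98  5.48] 11.7
```

View pics/scene9z.png

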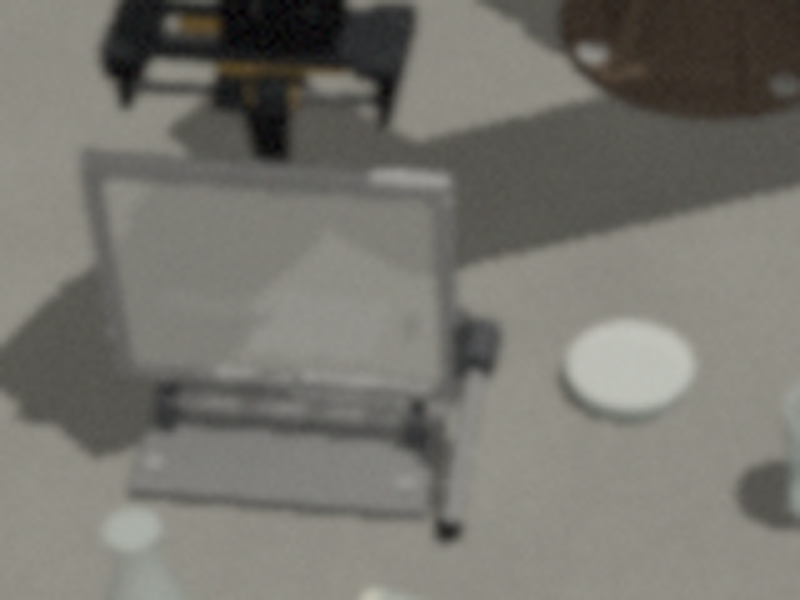

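View pics/side9z.png

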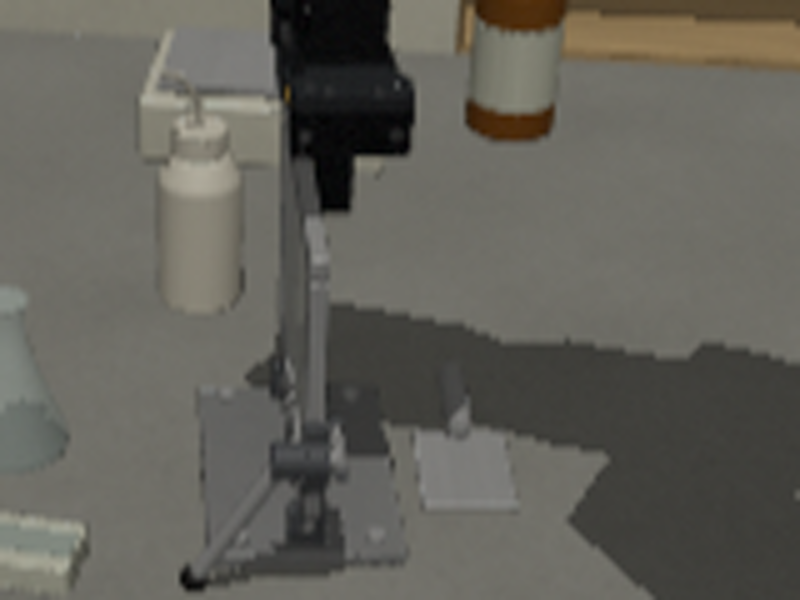

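```bash
python3 -m inch '{"hand":[0,0,0],"delta_pos":[[0,0,0],[0,0,0],[0,0,0]],"turn":[0,0,0]}'; python3 -c "
from cell import ticket;print(ticket.job_done())"
```

```text
t: 12.0
eef_pos: [529.8, -158.3, 287.3]
tcp_rot: [-3.142, 0.001, 0.171]
ft_force: [-7.4, -2.0, 4.7]
opening: 0.003
the job is handed in; nothing more can be done
None
```

The splash screen is upright with its stand down and the rubber foot on the bench. The arm is still holding it from the robot's side. I handed the job in at 12 s.

**What I did:** while the screen still leaned towards the robot, I swung the stand's leg out and over centre with shut fingers until it snapped down. Then I pushed the rail upright until the foot met the bench.

**Last checks:**
- **Stand:** in the scene picture the foot is within about 1 px of where a fully down stand puts it.
- **Screen:** depth fits give a lean of 0.002 rad from the side camera and 0.018 rad from the scene camera. The two disagree slightly, but both are essentially upright.
- **Foot contact:** the push force rose from about 3.4 N to 6.7 N over the millimetre where the foot should land. It was steady at about 8 N along the push at hand-in.
- **Other things:** the foot plate shows no visible movement. The flask, wash bottle, beaker, dish and slide box were found within a few pixels of where they started. I did not recheck the spatula with the network, but in the side picture it looks unmoved.

**What disagreed:** the network's `stand_foot` result, with a confidence of about 0.5, pointed at the leg or pivot rather than the foot. I disregarded it and used the pictures.

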